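# Set a token's brass centre with the spring punch

## Task

Drive the brass centre flush into the red token with the bench spring punch: draw its black knob up until you feel the catch take hold and let go of it with the striker staying up, then push the token nest by its black tab fully home against its stop, then press the red trip paddle so that the punch fires. Draw and push gently, by feel: do not haul the striker or ram the nest hard against its stop, never let the striker snap down before the nest is home, and leave everything else on the cart where it is.

Things in the scene. Friction and masses are not known exactly. Their poses are not given: they have to be found in the camera images.
- machine: bench spring punch, dark teal, fixed. Origin: on the vertical punch axis at the underside of its base. Base 140 mm (x) by 235 mm (y: -130 to +105), 20 mm high; column 52 x 40 mm, 190 mm high, at y = -88 mm; barrel 48 mm across on the punch axis, 90 to 188 mm high. The nest slides along its y; the trip bracket and paddle stand out from the barrel on its +x side, the bracket up to 169 mm high.
- knob (a point): centre of the striker's black knurled knob, an upright cylinder of 28 mm diameter and 34 mm height on the punch axis above the barrel; 216 mm above the table when the striker is down, and it rises with it. Below the knob there is 11 mm of free stem down to the barrel when the striker is down.
- striker (a joint): how far the striker is drawn up, m: 0 = down. Spring and weight pull it down with 9.5 N at 0, 14.3 N at 0.040; the catch adds 1 to 3 N just before it takes hold. It takes hold at a draw set anew each time, 0.020 to 0.041; 1 mm further a rubber buffer ends the draw: the pull rises by 20 N/mm (load it with 30 N at most). Eased down it then rests on the catch; let go earlier it snaps down.
- paddle (a point): centre of the top face of the red trip paddle, a flat pad 28 mm (x) by 30 mm (y), 5 mm thick, 90 mm from the punch axis on the machine's +x side, about 105 mm above the table (up to 10 mm more or less, with its bracket). It is the end of a lever that hinges 50 mm nearer to the punch axis.
- sear (a joint): angle of the trip lever, rad: 0 = at rest, grows as the paddle is pressed down, to 0.32 at most (16 mm at the paddle). With the striker held by the catch a press of about 3 to 6 N over 8 to 14 mm releases it; a spring brings the paddle back up.
- tab (a point): centre of the outer face (the one towards the machine's +y) of the black push tab of the nest: an upright plate 44 mm (x) by 8 mm (y), from 24 to 64 mm above the table; its centre is 44 mm above the table. 169 mm from the punch axis along the machine's +y with the nest fully out, 109 mm with it home.
- nest (a joint): how far the aluminium nest (0.25 kg, on rails) with the token is pushed in along the machine's -y, m: 0 = fully out, 0.060 = home on its rubber stop (orange block behind the punch axis, 12 N/mm; load it with 30 N at most), the token then on the punch axis. It slides with 2 to 3 N and stays where left. With the striker down the proud brass centre runs against the punch nose and bars the way.
- slug (a joint): how far the brass centre (18 mm across) has been driven into the red token (40 mm across) that sits in the nest, m: 0 = standing 4 mm proud, 0.004 = flush. It is a tight fit (28 N): only the punch drives it.
- token_tin: open steel tin, 96 mm across, 55 mm high, holding tokens, loose; origin at the centre of its underside. Leave alone.
- token0: finished red token with a brass centre, 40 mm across, 6 mm thick, loose on the cart; origin at the centre of its underside. Leave alone.
- gem_green: green glass gem, 27 mm across, 11 mm high, loose; origin under its centre. Leave alone.
- gem_amber: amber glass gem, 27 mm across, 11 mm high, loose; origin under its centre. Leave alone.
- gem_clear: pale blue glass gem, 27 mm across, 11 mm high, loose; origin under its centre. Leave alone.
- mallet: small croquet mallet, red wooden head 75 mm long and 38 mm across, light handle 215 mm long, lying on the cart; origin under the head. Leave alone.
- die0: white die of 18 mm in the bamboo dice tray, loose; origin at the centre of its underside. Leave alone.
- die1: red die of 18 mm in the bamboo dice tray, loose; origin at the centre of its underside. Leave alone.

How it is judged (in metres and radians):
On the way, in this order (a step that is already met when the one before it is completed fails the run):
1. the striker stays up on its catch with the fingers off it (value of joint striker above 0.017 m and contact force between the fingers and anything else below 0.5 N and not (velocity of joint striker below -0.03 m/s)), for 0.3 s.
2. the nest is fully home with the striker still up (value of joint nest above 0.0585 m and value of joint striker above 0.017 m), for 0.2 s.
3. the punch has fired and driven the brass centre in (value of joint slug above 0.003 m and value of joint striker below 0.004 m), for 0.2 s.
At the end, for the whole second after the job is handed in: the brass centre is driven to within 1 mm of flush, the striker is down at rest on it (within 4 mm of its lowest), the nest is home (within 1.5 mm) and the trip paddle is back up (all of step 3 and value of joint nest above 0.0585 m and value of joint sear below 0.05 rad and not (velocity of joint striker above 0.02 m/s) and not (velocity of joint striker below -0.02 m/s)); the robot touches nothing.
It fails at once if the striker was hauled against the end of its draw with more than 30 N (contact force between draw_stop_c0 and anything else above 30 N).
It fails at once if the nest was rammed against its stop with more than 30 N (contact force between nest_stop_c0 and anything else above 30 N).
It fails at once if the striker snapped down (faster than 0.5 m/s) before the nest was home (velocity of joint striker below -0.5 m/s and value of joint nest below 0.0575 m).
It fails at once if a bystander (tin, finished token, gem, mallet or die) was moved more than 25 mm (distance of any of token_tin, token0, gem_green, gem_amber, gem_clear, mallet, die0, die1 from where it was at the start of the episode above 0.025 m).
It also fails if it takes over 58 s, if anything falls off the work surface, if the arm or the gripper's body presses on something with over 40 N, if the wrist force passes 120 N, or if a joint passes its speed limit or range.

## Robot

A 6-joint arm with a two-finger parallel gripper is mounted at the origin on the work surface. World frame = base frame: x ahead of the robot, y to its left, z up, the work surface at z = 0. Lengths are in m, angles in degrees, forces in N, time in s.
With the tool pointing down it reaches from about 0.35 to 1 m from the base axis. Payload 7.1 kg.
Tool frame: the origin (TCP) lies at the very end of the fingers, on their centre line; the grasp point (between the pads) lies 19 mm behind it; z points along the fingers, y is the line along which they close (so a half turn about z gives the same grasp; the last joint's range is limited). The gripper opens to 85 mm and grips with 20 to 120 N. Pads are 22 mm wide; open, the fingers measure 114 mm over their backs; the gripper's body (76 mm by 85 mm) begins 54 mm behind the grasp point. The pads swing forward as they close: fully open they stand 13 mm farther back than shut.
Start: joints at [-72.021, 24.242, 93.386, -0, 62.372, -1.089], TCP at [0.204, -0.591, 0.231] pointing down, gripper open.
Joint ranges: [-172.04, 172.04], [-51.8, 120.97], [4.93, 147.93], [-75.15, 255.16], [6.16, 154.13], [-145.62, 145.62]. Speed limits (degrees/s): [136.94, 136.94, 172.46, 180, 180, 180].

## Interface

Orientations are given as [roll, pitch, yaw] about the fixed x, y, z axes, in that order (R = Rz(yaw) Ry(pitch) Rx(roll)).
In Python, from bench import r, set_gripper, solver, capture, workorder, search_frame, outline_of, mark_of, monitor gives the robot as it stands. The module is installed in compiled form; this text tells all that it offers. Calls block until the motion is done:
- r.move_pose(position, orientation): joint-space move of the TCP to a pose.
- r.move_l(position, rotation=None, velocity=0.15, f_stop=None): straight line of the TCP; rotation=None keeps the orientation; velocity is the mean speed in m/s. With f_stop (N) it stops when the force on the tool has changed by that much, and returns True; else False.
- r.movej(angles): joint-space move.
- set_gripper(opening, effort=None): finger opening in m; effort is the grip in N (None keeps the last); returns when the fingers have stopped.
- r.sleep(seconds).
- solver.inverse_kinematics(position, orientation): joint angles nearest the present ones, or None.
- capture(name): name is "side" or "top" or "wrist"; returns a dict with "pixels" (384x512x3 uint8, red, green, blue), "depth" (384x512 float32, m along the optical axis (not along the pixel's ray), 0 where there is no reading), "intrinsics" (3x3 intrinsics, pixels), "world_to_cam" (4x4, takes a point from world to camera coordinates); the wrist camera has in their place "hand_eye" (4x4, takes a point from camera to tool coordinates, whose origin is the TCP and whose axes are the flange's). Camera axes: x right, y down, z forward; pixel columns grow to the right and rows downward; lengths in m; the calibration is good to about 2 mm. A picture is of the moment at which its call begins: read the wrist's pose just before it.
A pose or a line that the arm cannot do raises r.MotionError and nothing moves.
- workorder.close_job(): hands the job in; it is judged then, once.
Trained networks look in the newest picture that a camera, given by its name, has taken for a name from the list of things; names that differ only in an ending like _2 or _b are one class to them, and where a whole thing is asked for, a point or a joint stands for the part that bears it (a point fixed in the world has none). Each returns a list of dicts, best first, with "p" (0 to 1); they miss things now and then, are a little off and sometimes report something else, mostly with a low value. They report only what shows in the picture. A call takes as long as a camera call.
- search_frame(target, camera): "box" ([left, top, width, height] as shares, 0 to 1, of the picture: columns of its width, rows of its height, round what is visible of it).
- outline_of(target, camera): "pixels" (384x512 bool, what is visible of it) and "box" ([left, top, width, height] as shares, 0 to 1, of the picture: columns of its width, rows of its height, round what is visible of it).
- mark_of(target, camera): "xy" ([column, row] as shares, 0 to 1, of the picture: columns of its width, rows of its height: a listed point, or the origin of a listed thing).
Readings, each from a call of its own:
- monitor.read_time(): time.
- monitor.read_qpos(): joint angles.
- monitor.read_joint_vel(): joint speeds.
- monitor.read_effort(): joint torques, N m.
- monitor.read_position(): TCP position.
- monitor.read_eef_rot(): TCP orientation.
- monitor.read_force(): force on the tool from outside, world axes, zero at the start.
- monitor.read_wrist_torque(): the same for the moment, N m.
- monitor.read_finger_gap(): finger opening in m.
- monitor.read_finger_force(): force on a finger pad.
Only numpy, scipy, OpenCV 4.12 (cv2) and the standard library are available. Lean on these libraries where they do the work, as an engineer would, in place of code of your own. Each camera call takes 0.05 s, during which the arm holds its last target. There are 200 camera calls.

## Working session

There is one attempt and no reset: what is moved stays moved. The work goes in short steps, each a Python script; the robot and the scene stay as the last script left them, time stands still between calls to the robot, and variables do not carry over. Pictures are saved under pics/ and viewed, at most 10 in all, crops included, and the job is handed in when it is done.

```bash
mkdir -p pics
cat > h.py <<'E'
import numpy as np, cv2
from bench import r,set_gripper,solver,capture,workorder,search_frame,outline_of,mark_of,monitor
def deproj(c,u,v,d):
    K=np.array(c["intrinsics"]);p=np.array([(u-K[0,2])/K[0,0]*d,(v-K[1,2])/K[1,1]*d,d,1])
    return (np.linalg.inv(np.array(c["world_to_cam"]))@p)[:3]
def at_z(c,u,v,z):
    a=deproj(c,u,v,.1);b=deproj(c,u,v,1.);t=(z-a[2])/(b[2]-a[2]);return a+t*(b-a)
def med(c,u,v,k=2):
    w=c["depth"][int(v)-k:int(v)+k+1,int(u)-k:int(u)+k+1];w=w[w>0];return float(np.median(w)) if w.size else 0
E
python3 - <<'E'
from h import *
np.set_printoptions(precision=4,suppress=True)
ims=[]
for n in("side","top"):
    c=capture(n);ims.append(c["pixels"])
    cv2.imwrite(f"pics/{n}.png",cv2.resize(c["pixels"][:,:,::-1],(800,600)))
    for t in("machine","knob","paddle","tab"):
        for m in mark_of(t,n)[:2]:
            u,v=m["xy"][0]*512,m["xy"][1]*384
            d=med(c,u,v)
            print(n,t,round(m["p"],2),round(u),round(v),deproj(c,u,v,d), at_z(c,u,v,dict(machine=0,knob=.216,paddle=.105,tab=.044)[t]))
print(monitor.read_time(),monitor.read_force())
E
```

```text
side machine 0.89 251 227 [ 0.5035 -0.119   0.0733] [ 0.5127 -0.0251  0.    ]
side knob 0.53 251 167 [ 0.5128 -0.0124  0.2325] [0.5156 0.0163 0.216 ]
side paddle 0.47 276 197 [ 0.6265  0.1535 -0.0015] [ 0.5999 -0.0037  0.105 ]
top machine 0.97 235 200 [ 0.489  -0.0142  0.2023] [ 0.5086 -0.0095  0.    ]
top knob 0.65 232 195 [ 0.5005 -0.0081  0.2336] [ 0.5024 -0.0076  0.216 ]
top knob 0.31 370 201 [ 0.4999 -0.471   0.024 ] [ 0.4819 -0.4214  0.216 ]
top paddle 0.49 236 168 [ 0.6046 -0.0166  0.0951] [ 0.603  -0.0168  0.105 ]
top tab 0.87 184 197 [0.5185 0.1647 0.0037] [0.5143 0.1595 0.044 ]
0.5 [-0.2631 -0.2377 -0.6766]
```

View pics/top.png

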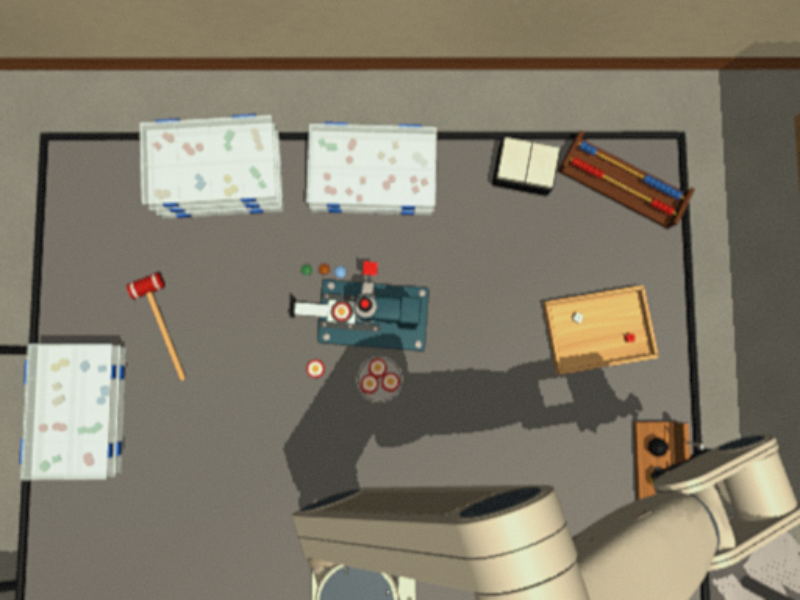

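View pics/side.png

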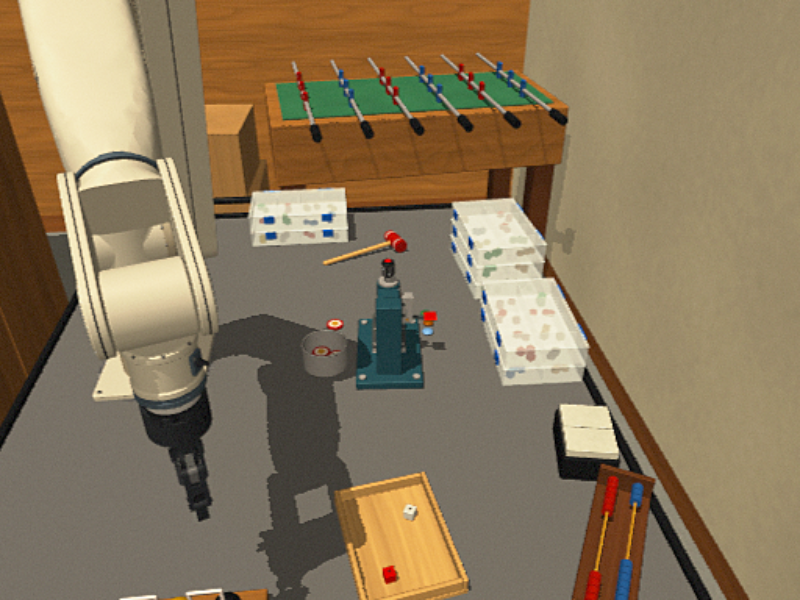

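The top view shows the machine at 800x600 pixel (365,305), the tab at (293,305), the paddle at (370,268) and gems at (307–340,270). Yaw is about -4°, which agrees with the known offsets between the points. Next I'll look from above the knob.

```bash
cat >> h.py <<'E'
np.set_printoptions(precision=4,suppress=True)
from scipy.spatial.transform import Rotation as Ro
def wristcap():
    p=np.array(monitor.read_position());e=monitor.read_eef_rot()
    c=capture("wrist");T=np.eye(4);T[:3,:3]=Ro.from_euler("xyz",e,degrees=True).as_matrix();T[:3,3]=p
    c["world_to_cam"]=np.linalg.inv(T@np.array(c["hand_eye"]));return c
E
python3 - <<'E'
from h import *
print(monitor.read_eef_rot())
cands=[]
for yaw in(86,-94):
    q=solver.inverse_kinematics([.504,-.009,.36],[180,0,yaw]);print(yaw,q)
    if q is not None: cands.append((abs(q[5]),yaw))
yaw=min(cands)[1]
r.move_l([.204,-.591,.36],velocity=.25)
r.move_pose([.504,-.009,.36],[180,0,yaw])
c=wristcap()
print(monitor.read_position(),monitor.read_eef_rot(),monitor.read_time(),monitor.read_force())
cv2.imwrite("pics/w1.png",c["pixels"][:,:,::-1])
Z=dict(machine=0,knob=.216,paddle=.105,tab=.044)
for t in Z:
    for m in mark_of(t,"wrist")[:2]:
        u,v=m["xy"][0]*512,m["xy"][1]*384
        print(t,round(m["p"],2),round(u),round(v),deproj(c,u,v,med(c,u,v)),at_z(c,u,v,Z[t]))
for t in("knob","paddle"):
    for o in outline_of(t,"wrist")[:1]:
        vs,us=np.nonzero(o["pixels"]);d=c["depth"]
        P=np.array([deproj(c,u,v,d[v,u]) for u,v in zip(us,vs) if d[v,u]>0])
        print(t,o["p"],np.percentile(P,[2,50,98],axis=0))
        top=P[P[:,2]>np.percentile(P[:,2],90)-.006];print("top",top.mean(0),(top.min(0)+top.max(0))/2,np.ptp(top,axis=0))
E
```

```text
[-179.9965   -0.0004   19.0684]
86 [ -2.3758   6.1818 100.2145  -0.      73.6037   1.6242]
-94 None
[ 0.5041 -0.0097  0.36  ] [179.9983   0.0058  85.9273] 3.55 [-0.6118  0.0071 -0.1998]
machine 0.55 257 142 [0.5069 0.0135 0.1462] [ 0.5061 -0.0089  0.    ]
machine 0.36 168 70 [0.3861 0.103  0.0054] [0.3847 0.1034 0.    ]
knob 0.65 250 181 [ 0.4989 -0.0063  0.2339] [ 0.4982 -0.0113  0.216 ]
paddle 0.92 326 155 [ 0.5916 -0.0173  0.0969] [ 0.59   -0.0156  0.105 ]
tab 0.74 252 18 [0.5104 0.1498 0.0625] [0.5105 0.1533 0.044 ]
knob 0.74 [[ 0.4902 -0.0204  0.2093]
 [ 0.5025 -0.0057  0.2325]
 [ 0.515   0.0045  0.235 ]]
top [ 0.5024 -0.0081  0.2326] [ 0.5025 -0.0088  0.2321] [0.0265 0.0266 0.0079]
paddle 0.79 [[ 0.5634 -0.0425 -0.0007]
 [ 0.5895 -0.0163  0.0968]
 [ 0.6055 -0.0027  0.0988]]
top [ 0.5879 -0.0163  0.0968] [ 0.5801 -0.0169  0.1216] [0.0523 0.0306 0.0582]
```

View pics/w1.png

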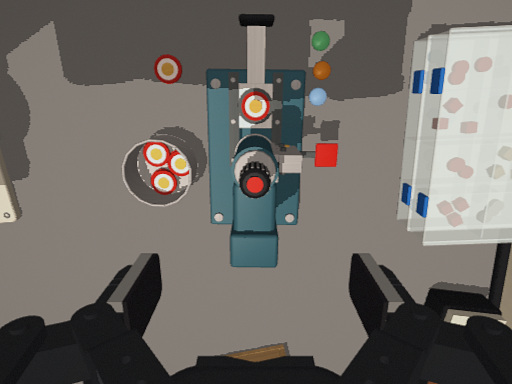

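The wrist view shows the knob at (255,183), paddle at (326,155) and tab at (256,20). The nest is out and the knob is clear all round. I'll grip it now and draw by feel.

Run:
```python
from h import *
K=[.5025,-.0085]
set_gripper(.070,60)
r.move_l([*K,.26],velocity=.15)
r.move_l([*K,.199],velocity=.08,f_stop=6)
print("pos",monitor.read_position(),monitor.read_force())
set_gripper(0.02,60);r.sleep(.2)
print("gap",monitor.read_finger_gap(),monitor.read_finger_force(),monitor.read_force())
p0=np.array(monitor.read_position());print(p0)
r.move_l([*p0[:2],p0[2]+.004],velocity=.01)
print("4mm",monitor.read_force(),monitor.read_position())
s=r.move_l([*p0[:2],p0[2]+.0445],velocity=.012,f_stop=12)
r.sleep(.1)
p=np.array(monitor.read_position());print("stop",s,p-p0,monitor.read_force())
for i in range(8):
    p[2]-=.0005;r.move_l(p,velocity=.01);r.sleep(.05)
    f=monitor.read_force();print(np.array(monitor.read_position())[2]-p0[2],f)
    if f[2]>-1.5: break
print(monitor.read_time(),monitor.read_finger_gap())
```

```text
pos [ 0.5029 -0.0085  0.1994] [-0.0311  0.1058  0.2106]
gap 0.026605793492223886 59.67239320278168 [ 5.3649 -0.769   5.4505]
[ 0.5038 -0.0086  0.1998]
4mm [  7.1304  -0.5884 -10.5633] [ 0.5037 -0.0086  0.2026]
stop True [-0.0001  0.      0.0236] [  5.4719   0.0667 -11.9438]
0.022549231246218993 [ 5.5065 -0.2969 -1.9629]
0.022475708624753732 [ 4.7097 -1.1113 -0.158 ]
9.9333 0.026414491009453082
```

The force fell from 12 N to 0 within 1 mm of easing down, so the catch holds at about 22.5 mm. I'll release and check.

Run:
```python
from h import *
set_gripper(.07)
r.sleep(.4);print(monitor.read_force())
p=np.array(monitor.read_position())
r.move_l([p[0],p[1],.36],velocity=.15)
r.sleep(.3)
c=wristcap()
for o in outline_of("knob","wrist")[:1]:
    vs,us=np.nonzero(o["pixels"]);d=c["depth"]
    P=np.array([deproj(c,u,v,d[v,u]) for u,v in zip(us,vs) if d[v,u]>0])
    print(np.percentile(P,[2,50,98],axis=0))
for o in outline_of("tab","wrist")[:1]:
    cv2.imwrite("pics/m.png",(o["pixels"]*255).astype(np.uint8))
    vs,us=np.nonzero(o["pixels"]);d=c["depth"]
    P=np.array([deproj(c,u,v,d[v,u]) for u,v in zip(us,vs) if d[v,u]>0])
    print(len(P),np.percentile(P,[2,25,50,75,98],axis=0))
    T=P[(P[:,2]>.056)&(P[:,2]<.072)&(P[:,1]>.12)];print("tabtop",T.mean(0),T.min(0),T.max(0))
print(monitor.read_time())
for y in(86,-4,176):
  for R in([180,0,y],):
    print(y,solver.inverse_kinematics([.512,.20,.045],R))
```

```text
[-0.5174 -0.4474 -0.3008]
[[ 0.4891 -0.0217  0.1923]
 [ 0.5024 -0.0055  0.2547]
 [ 0.5154  0.0046  0.2572]]
2978 [[0.4853 0.0181 0.029 ]
 [0.5016 0.0466 0.0312]
 [0.5104 0.0752 0.0346]
 [0.5192 0.1262 0.0382]
 [0.5315 0.1525 0.063 ]]
tabtop [0.5154 0.1501 0.0618] [0.4943 0.1453 0.0564] [0.537  0.1553 0.0651]
12.3417
86 [ 20.0964  34.1893 108.3874  -0.      37.4233  24.0964]
-4 [ 20.0964  34.1893 108.3874  -0.      37.4233 114.0964]
176 [ 20.0964  34.1893 108.3874   0.      37.4233 -65.9036]
```

Run:
```python
from h import *
A=np.array([.5025,-.0085]);a=np.radians(-4.7);Y=np.array([-np.sin(a),np.cos(a)])
P=lambda s,z:[*(A+s*Y),z]
O=[180,0,85.3]
set_gripper(0.0,40)
r.move_pose(P(.215,.30),O)
r.move_l(P(.215,.10),velocity=.2)
r.move_l(P(.215,.040),velocity=.1)
r.sleep(.1);print(monitor.read_force(),monitor.read_time())
def s():return (np.array(monitor.read_position())[:2]-A)@Y
t=r.move_l(P(.115,.040),velocity=.025,f_stop=10)
print(t,s(),monitor.read_force());r.sleep(.3)
print(s(),monitor.read_force(),monitor.read_time())
c=capture("top")
for m in mark_of("tab","top")[:1]:
    u,v=m["xy"][0]*512,m["xy"][1]*384;q=at_z(c,u,v,.044);print(m["p"],q,(q[:2]-A)@Y)
```

```text
[ 0.1402  0.4033 -0.7404] 15.9
True 0.11895086506517233 [-0.2404  4.4832  2.6682]
0.11896544164935133 [0.1809 4.5764 4.2085] 19.6667
0.62 [0.5104 0.1076 0.044 ] 0.11640662060125102
```

Run:
```python
from h import *
A=np.array([.5025,-.0085]);a=np.radians(-4.7);Y=np.array([-np.sin(a),np.cos(a)])
P=lambda s,z:[*(A+s*Y),z]
def s():return (np.array(monitor.read_position())[:2]-A)@Y
s0=s()
for i in range(1,9):
    r.move_l(P(s0-i*.0005,.040),velocity=.01);r.sleep(.05)
    f=np.array(monitor.read_force());print(s(),f)
    if f[1]>12:break
r.sleep(.3)
r.move_l(P(.16,.040),velocity=.05)
r.move_l(P(.18,.20),velocity=.15)
r.move_pose(P(.06,.36),[180,0,85.3])
c=wristcap();cv2.imwrite("pics/w2.png",c["pixels"][:,:,::-1])
for t in("knob","paddle","tab"):
  for o in outline_of(t,"wrist")[:1]:
    vs,us=np.nonzero(o["pixels"]);d=c["depth"]
    Q=np.array([deproj(c,u,v,d[v,u]) for u,v in zip(us,vs) if d[v,u]>0])
    print(t,np.percentile(Q,[5,50,95],axis=0))
    if t=="tab":
        T=Q[(Q[:,2]>.056)&(Q[:,2]<.072)&(Q[:,1]>.06)];print("tabtop s",np.percentile((T[:,:2]-A)@Y,[1,50,99]))
print(monitor.read_time())
```

```text
0.11886692295284565 [0.6936 7.0691 0.9905]
0.11861573416451035 [1.0116 8.4767 1.459 ]
0.11842678765192641 [-0.0456 10.3397  0.6631]
0.11818879069359502 [-0.1156 12.9898  0.5941]
knob [[ 0.4956 -0.0075  0.1883]
 [ 0.5046 -0.0004  0.2287]
 [ 0.5149  0.0054  0.2457]]
paddle [[ 0.5641 -0.0307  0.0932]
 [ 0.5891 -0.0157  0.0969]
 [ 0.6047 -0.0041  0.0986]]
tab [[0.4861 0.0018 0.0296]
 [0.5067 0.0431 0.0324]
 [0.5231 0.0978 0.0626]]
tabtop s [0.1004 0.1044 0.1079]
24.5167
```

View pics/w2.png

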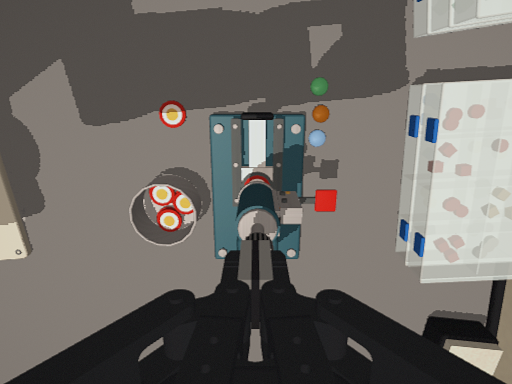

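The nest is home: the tab's outer face is at 108 mm and the force rises on the stop. The striker is still up. Next I'll press the paddle with the gripper tilted outward so it clears the bracket.

Run:
```python
from h import *
A=np.array([.5025,-.0085]);a=np.radians(-4.7);X=np.array([np.cos(a),np.sin(a)])
P=lambda s,z:[*(A+s*X),z]
r.move_l(list(np.array(monitor.read_position())[:2])+[.40],velocity=.2)
best=[]
for O in([180,15,-4.7],[180,-15,175.3]):
    q=solver.inverse_kinematics(P(.088,.22),O);print(O,q)
    if q is not None:best.append((np.abs(np.array(q)-monitor.read_qpos()).max(),O))
O=min(best)[1]
r.move_pose(P(.14,.36),O)
r.move_l(P(.095,.20),velocity=.2)
r.move_l(P(.088,.115),velocity=.1,f_stop=6)
r.sleep(.1);f0=np.array(monitor.read_force());print("pre",monitor.read_position(),f0,monitor.read_time())
t=r.move_l(P(.088,.078),velocity=.02,f_stop=14)
print(t,monitor.read_position(),monitor.read_force())
r.sleep(.2)
c=capture("side");o=search_frame("knob","side");print([(x["p"],np.array(x["box"])) for x in o[:1]])
cv2.imwrite("pics/s2.png",c["pixels"][120:270,180:330,::-1].repeat(4,0).repeat(4,1))
r.move_l(P(.088,.13),velocity=.1)
r.move_l(P(.12,.30),velocity=.2)
r.sleep(.2);print(monitor.read_force(),monitor.read_time())
r.move_pose([A[0]-.0,A[1]+.06,.36],[180,0,85.3])
c=wristcap();cv2.imwrite("pics/w3.png",c["pixels"][:,:,::-1])
for t in("knob","paddle","tab"):
  for o in outline_of(t,"wrist")[:1]:
    vs,us=np.nonzero(o["pixels"]);d=c["depth"]
    Q=np.array([deproj(c,u,v,d[v,u]) for u,v in zip(us,vs) if d[v,u]>0])
    print(t,o["p"],np.percentile(Q,[5,50,95],axis=0))
print(monitor.read_time())
```

```text
[180, 15, -4.7] [-2.9152 29.157  88.4534  0.4733 77.383  91.6206]
[180, -15, 175.3] [ -2.9152  29.157   88.4534   0.4733  77.383  -88.3794]
pre [ 0.5908 -0.0157  0.1158] [-0.9088 -0.2938 -0.3222] 28.2417
True [ 0.59   -0.0157  0.0828] [-1.3654  0.1333  6.5805]
[]
[ 0.8751 -0.0948 -0.6641] 31.8667
knob 0.65 [[ 0.4918 -0.0091  0.2071]
 [ 0.5054  0.0015  0.2262]
 [ 0.5154  0.0048  0.2337]]
paddle 0.88 [[ 0.5664 -0.0288  0.095 ]
 [ 0.5883 -0.0152  0.0968]
 [ 0.6027 -0.0037  0.0985]]
tab 0.73 [[0.3705 0.0892 0.0043]
 [0.386  0.1048 0.0058]
 [0.4007 0.1203 0.0073]]
33.3583
```

View pics/s2.png

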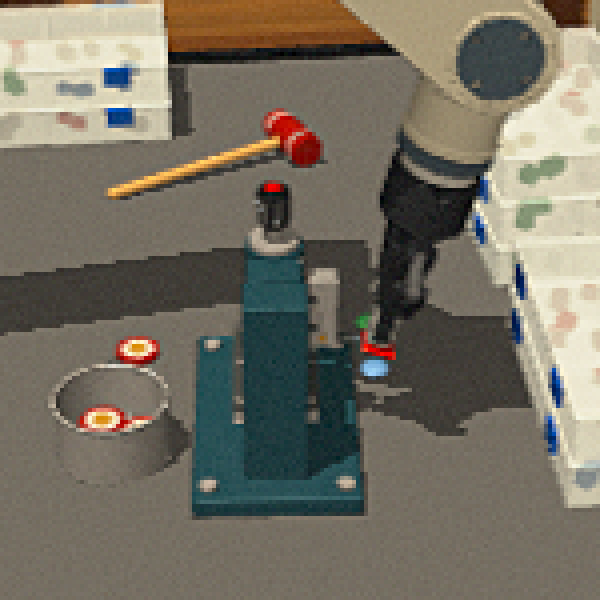

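The side view shows the paddle pressed and the striker apparently down. I'll confirm from the earlier viewpoint.

Run:
```python
from h import *
set_gripper(.07)
r.move_pose([.504,-.0097,.36],[180,0,85.93])
c=wristcap();cv2.imwrite("pics/w4.png",c["pixels"][:,:,::-1])
for t in("knob","paddle","tab"):
  for o in outline_of(t,"wrist")[:1]:
    vs,us=np.nonzero(o["pixels"]);d=c["depth"]
    Q=np.array([deproj(c,u,v,d[v,u]) for u,v in zip(us,vs) if d[v,u]>0])
    print(t,o["p"],np.percentile(Q,[2,50,98],axis=0))
    if t=="tab":
        T=Q[(Q[:,2]>.056)&(Q[:,2]<.072)];a=np.radians(-4.7);print(np.percentile((T[:,:2]-[.5025,-.0085])@[-np.sin(a),np.cos(a)],[1,50,99]))
print(monitor.read_time())
```

```text
knob 0.59 [[ 0.4897 -0.0206  0.206 ]
 [ 0.5025 -0.0056  0.2329]
 [ 0.5154  0.0045  0.2354]]
paddle 0.94 [[ 0.5633 -0.0311  0.0926]
 [ 0.5886 -0.0154  0.0968]
 [ 0.6047 -0.0023  0.0985]]
34.575
```

View pics/w4.png

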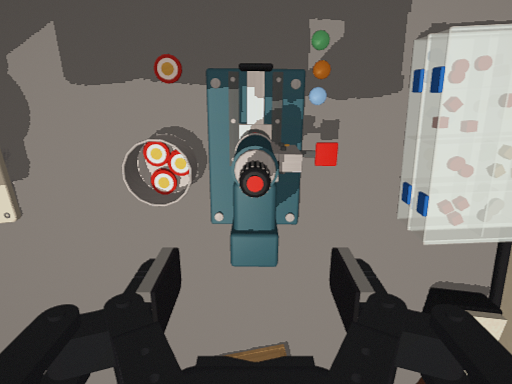

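The knob is back at its lowest height, the nest is home, the paddle is up and the bystanders haven't moved.

```bash
python3 -c "
from h import *
print(workorder.close_job())"
```

```text
the job is handed in; nothing more can be done
None
```

The job is handed in: the catch held the striker at about 22.5 mm, the nest went home and the punch fired. The last picture shows the striker fully down, the paddle back up and nothing else moved, so the brass centre should be flush, though I could not see it directly under the barrel.

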